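# Make up two gift sets in their fitted boxes

### The job

Make up two gift sets from the stock on the counter. For the breakfast set, in the larger open box, stand the egg cup in the well at the middle of the big round seat, put the polished bell cover over it so that the cover sits down in the seat, and stand the white salt shaker in the small well beside it; for the tea set, in the smaller box, stand the tall steel cup in the wider well and the ball tea infuser in the narrower one. Every piece ends upright, fully down in its own place and let go; knock nothing over, and leave the black pepper shaker and the bird-shaped pourer where they are.

Things in the scene. Friction and masses are not known exactly. Their poses are not given: they have to be found in the camera images.
- breakfast_box: larger open gift-box base, fixed: burgundy wall, cream liner, 208 (x) x 148 (y) x 27 mm high; origin at the centre of its underside, z up. Liner top z = 22 mm. Round seat for the bell cover, 122 mm wide, level z = 16 mm, centred at x = -31 mm, y = 0; in its middle the egg cup's well, 56 mm wide, floor z = 6 mm. Salt shaker's well: 52 mm wide, centred at x = +66 mm, y = 0, floor z = 6 mm
- tea_box: smaller open gift-box base, fixed: burgundy wall, cream liner, 168 (x) x 98 (y) x 27 mm high; origin at the centre of its underside, z up. Liner top z = 22 mm. Two round dark wells, floors z = 6 mm: the wider, 54 mm, for the steel cup, centred at x = -40 mm, y = 0; the narrower, 42 mm, for the infuser's foot, centred at x = +40 mm, y = 0
- egg_cup: egg cup: short open polished-steel cup, 43 mm in diameter, 40 mm high, about 0.08 kg, standing upright; origin at the centre of its underside, z up
- salt_shaker: white salt shaker, 70 mm high: round body tapering from 39 mm at the foot to about 27 mm at z = 56 mm, domed head 26 mm wide above; 0.12 kg, standing upright; origin at the centre of its underside, z up
- tea_infuser: ball tea infuser, 79 mm high: polished ball 45 mm in diameter, its centre at z = 56 mm, on a stem with a round foot 27 mm wide; 0.09 kg, standing upright; origin at the centre of the foot's underside, z up
- steel_cup: tall open polished-steel cup, 42 mm in diameter, 88 mm high, about 0.08 kg, standing upright; origin at the centre of its underside, z up
- bell_cover: polished steel bell cover: hollow dome open below, 107 mm in diameter, with a dark wooden knob on top to lift it by, 152 mm high in all, 0.5 kg, standing mouth down; origin at the centre of its mouth on the counter, z up. The knob is a round upright post 18 mm thick from z = 125 to 147 mm, rounded off above, on the cover's axis
- pepper_shaker: black pepper shaker with a white head, 39 mm in diameter, 70 mm high, standing upright; not needed, to be left where it is; origin at the centre of its underside
- bird_pourer: polished bird-shaped pourer, round body 37 mm wide with a thin hooked neck, 75 mm high; not needed, to be left where it is; origin at the centre of its underside

How it is judged:
At the end, for the whole second after the job is handed in: All five pieces in their own places in the two boxes, the cover over the egg cup: each within 10 mm of centre along the box's x and y, within 4 mm of its seated height, upright within 0.12 rad, at rest and released; pepper shaker and bird pourer within 30 mm of where they stood (x of egg_cup in the frame of breakfast_box between -0.041 and -0.021 m and y of egg_cup in the frame of breakfast_box between -0.01 and 0.01 m and z of egg_cup in the frame of breakfast_box between 0.002 and 0.01 m and angle between each of egg_cup, bell_cover, salt_shaker, steel_cup, tea_infuser's own z axis and vertical below 0.12 rad and linear speed of each of egg_cup, bell_cover, salt_shaker, steel_cup, tea_infuser below 0.02 m/s and x of bell_cover in the frame of breakfast_box between -0.041 and -0.021 m and y of bell_cover in the frame of breakfast_box between -0.01 and 0.01 m and z of bell_cover in the frame of breakfast_box between 0.012 and 0.02 m and x of salt_shaker in the frame of breakfast_box between 0.056 and 0.076 m and y of salt_shaker in the frame of breakfast_box between -0.01 and 0.01 m and z of salt_shaker in the frame of breakfast_box between 0.002 and 0.01 m and x of steel_cup in the frame of tea_box between -0.05 and -0.03 m and y of steel_cup in the frame of tea_box between -0.01 and 0.01 m and z of steel_cup in the frame of tea_box between 0.002 and 0.01 m and x of tea_infuser in the frame of tea_box between 0.03 and 0.05 m and y of tea_infuser in the frame of tea_box between -0.01 and 0.01 m and z of tea_infuser in the frame of tea_box between 0.002 and 0.01 m and distance of each of pepper_shaker, bird_pourer from where it was at the start of the episode below 0.03 m); the robot touches nothing.
It fails at once if one of the five pieces is knocked over (angle between any of egg_cup, bell_cover, salt_shaker, steel_cup, tea_infuser's own z axis and vertical above 0.7 rad).
It fails at once if the pepper shaker or the bird pourer is moved more than 30 mm or knocked over (distance of any of pepper_shaker, bird_pourer from where it was at the start of the episode above 0.03 m or angle between any of pepper_shaker, bird_pourer's own z axis and vertical above 0.5 rad).
It also fails if it takes over 128 s, if anything falls off the work surface, if the arm or the gripper's body presses on something with over 40 N, if the wrist force passes 120 N, or if a joint passes its speed limit or range.

### The arm

A 6-joint arm with a two-finger parallel gripper is mounted at the origin on a cart in front of the work surface, level with it; the furniture and walls round the work are solid. World frame = base frame: x ahead of the robot, y to its left, z up, the work surface at z = 0. Lengths are in m, angles in rad, forces in N, time in s.
With the tool pointing down it reaches from about 0.3 to 0.825 m from the base axis. Payload 5.4 kg.
Tool frame: the origin (TCP) lies at the very end of the fingers, on their centre line; the grasp point (between the pads) lies 19 mm behind it (grasp_offset is the distance from the TCP to the grasp point, in m); z points along the fingers, x is the direction in which the jaws open and shut, and the axes are right-handed (so a half turn about z gives the same grasp; the last joint's range is limited). The gripper opens to 92 mm and grips with 3 to 60 N. Pads are 20 mm wide; open, the fingers measure 128 mm over their backs; the gripper's body (75 mm by 189 mm) begins 69 mm behind the grasp point.
Start: joints at [1.031, 0.158, 1.597, -0, 1.386, -0.21], TCP at [0.186, 0.544, 0.182] pointing down, gripper open.
Joint ranges: [-2.91, 2.91], [-0.94, 2.29], [0.18, 2.7], [-1.29, 4.43], [0.17, 2.64], [-3, 3]. Speed limits (rad/s): [2.57, 2.57, 3.14, 3.14, 3.14, 3.14].

### API

Orientations are given as [roll, pitch, yaw] about the fixed x, y, z axes, in that order (R = Rz(yaw) Ry(pitch) Rx(roll)).
In Python, from plant import goto, movel, movej, gripper_to, hold, inverse_kinematics, get_image, IKError, finish_job, get_clock, get_joints, get_dq, get_effort, get_tcp_pos, get_tcp_rot, get_wrist_force, get_wrist_torque, get_grip_width, grasp_offset gives the robot as it stands. Calls block until the motion is done:
- goto(position, orientation): joint-space move of the TCP to a pose.
- movel(position, rotation=None, velocity=0.15): straight line of the TCP; rotation=None keeps the orientation; velocity is the mean speed in m/s.
- movej(angles): joint-space move.
- gripper_to(opening): finger opening in m; the grip force is fixed at half the most; returns when the fingers have stopped.
- hold(seconds).
- inverse_kinematics(position, orientation): joint angles nearest the present ones, or None.
- get_image(name): name is "scene" or "top" or "wrist"; returns a dict with "img" (420x560x3 uint8, blue, green, red), "fx", "fy", "cx", "cy" (pixels), "k1" (the pictures are not rectified: a ray, as slopes to the right and down, at radius r is drawn at 1 + k1 r^2 times it, then the intrinsics apply), "position" and "rotation" of the camera in the world; the wrist camera has in their place "mount" (4x4, takes a point from camera to tool coordinates, whose origin is the TCP and whose axes are the tool frame's). Camera axes: x right, y down, z forward; pixel columns grow to the right and rows downward; lengths in m; the calibration is good to about 2 mm. A picture is of the moment at which its call begins: read the wrist's pose just before it. There is no depth.
A pose or a line that the arm cannot do raises IKError and nothing moves.
- finish_job(): hands the job in, once; it reports no verdict.
Readings, each from a call of its own:
- get_clock(): time.
- get_joints(): joint angles.
- get_dq(): joint speeds.
- get_effort(): joint torques, N m.
- get_tcp_pos(): TCP position.
- get_tcp_rot(): TCP orientation.
- get_wrist_force(): force on the tool from outside, world axes, zero at the start.
- get_wrist_torque(): the same for the moment, N m.
- get_grip_width(): finger opening in m.
Only numpy, scipy, OpenCV 4.12 (cv2) and the standard library are available. Lean on these libraries where they do the work, as an engineer would, in place of code of your own. Each camera call takes 0.05 s, during which the arm holds its last target.

## Working session

There is one attempt and no reset: what is moved stays moved. The work goes in short steps, each a Python script; the robot and the scene stay as the last script left them, time stands still between calls to the robot, and variables do not carry over. Pictures are saved under pics/ and viewed, and the job is handed in when it is done.

```bash
ls; mkdir -p pics
python3 - <<'E'
from plant import *
import cv2
for n in ["scene","top","wrist"]:
    d=get_image(n); cv2.imwrite(f"pics/{n}0.png",d["img"])
    print(n,{k:v for k,v in d.items() if k!="img"})
print(get_clock(),get_tcp_pos(),get_tcp_rot(),grasp_offset if not callable(grasp_offset) else grasp_offset())
E
```

```text
pics
scene {'fx': 393.55562432260956, 'fy': 393.55562432260956, 'cx': 273.7156082412719, 'cy': 214.0713210217921, 'k1': -0.014132089778418505, 'position': array([ 0.0245983 , -0.46190456,  0.75595731]), 'rotation': array([-2.37190094e+00, -1.87090563e-03, -8.95995228e-01])}
top {'fx': 403.35407787701007, 'fy': 403.35407787701007, 'cx': 282.2634731169844, 'cy': 204.49164236724602, 'k1': 0.004692890774990778, 'position': array([ 0.48085518, -0.00588639,  1.22680555]), 'rotation': array([-3.07713255,  0.01259863, -1.59739832])}
wrist {'fx': 316.54780133717367, 'fy': 316.54780133717367, 'cx': 277.4845518171015, 'cy': 212.26856688709427, 'k1': -0.03228743887310994, 'mount': array([[ 9.99999153e-01, -5.23743624e-04, -1.19117676e-03,
         5.79452706e-04],
       [ 8.35677761e-04,  9.60180867e-01,  2.79377886e-01,
        -7.83747133e-02],
       [ 9.97422749e-04, -2.79378645e-01,  9.60180492e-01,
        -2.01579099e-01],
       [ 0.00000000e+00,  0.00000000e+00,  0.00000000e+00,
         1.00000000e+00]])}
0.15 [0.18596235 0.54354319 0.18166033] [-3.14131474e+00  1.40507873e-03  1.24102237e+00] 0.0187
```

View pics/scene0.png

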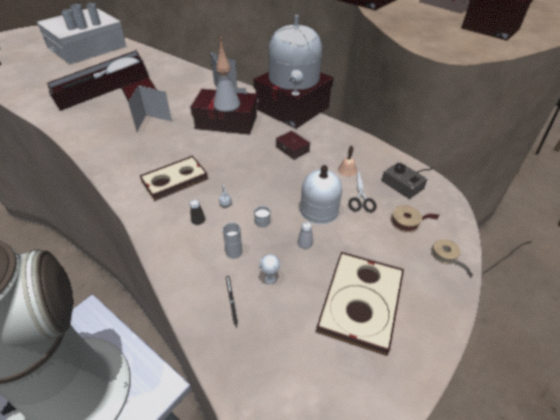

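View pics/top0.png

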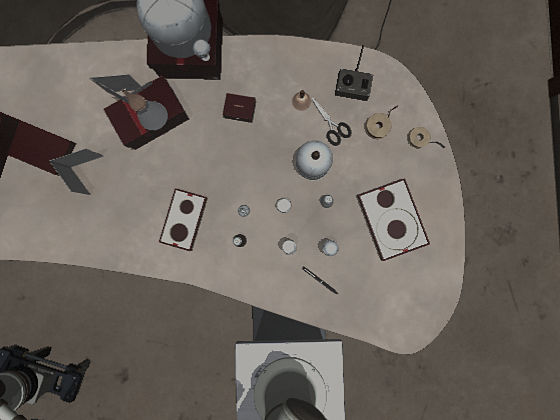

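View pics/wrist0.png

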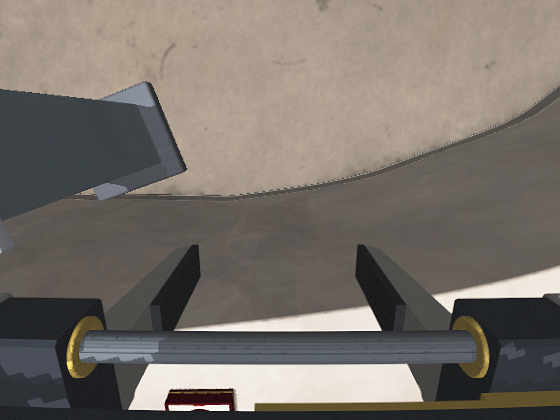

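```bash
cat > h.py <<'E'
from plant import *
import numpy as np, cv2
from scipy.spatial.transform import Rotation as Rt
def R(rpy): return Rt.from_euler('xyz',rpy).as_matrix()
def cam(name):
    p=np.array(get_tcp_pos());r=np.array(get_tcp_rot())
    d=get_image(name)
    if name=="wrist":
        T=np.eye(4);T[:3,:3]=R(r);T[:3,3]=p;T=T@d["mount"]
        d["C"]=T[:3,3];d["R"]=T[:3,:3]
    else:
        d["C"]=np.array(d["position"]);d["R"]=R(d["rotation"])
    return d
def proj(d,P):
    P=np.atleast_2d(P);q=(P-d["C"])@d["R"]
    s=q[:,:2]/q[:,2:];r2=(s**2).sum(1,keepdims=True)
    s=s*(1+d["k1"]*r2)
    return s*[d["fx"],d["fy"]]+[d["cx"],d["cy"]]
def ray(d,uv):
    uv=np.atleast_2d(np.array(uv,float));t=(uv-[d["cx"],d["cy"]])/[d["fx"],d["fy"]]
    s=t.copy()
    for _ in range(10): s=t/(1+d["k1"]*(s**2).sum(1,keepdims=True))
    return np.c_[s,np.ones(len(s))]@d["R"].T
def back(d,uv,z):
    v=ray(d,uv);return d["C"]+v*((z-d["C"][2])/v[:,2])[:,None]
E
python3 - <<'E'
from h import *
import pickle
d=cam("top"); pickle.dump(d,open("top.pkl","wb"));pickle.dump(cam("scene"),open("scene.pkl","wb"))
im=d["img"]
cv2.imwrite("pics/topc.png",cv2.resize(im[140:300,150:440],(783,432),interpolation=cv2.INTER_CUBIC))
for n,uv,z in [("bell knob",(316,156),.15),("salt top",(327,200),.065),("infuser",(329,247),.056),("steel",(289,246),.088),("egg",(284,205),.04),("bird",(244,211),.04),("pepper",(239,240),.07),
 ("bb big well",(397,229),.006),("bb small",(386,199),.006),("tea a",(187,207),.006),("tea b",(179,232),.006),("bb corners",(357,193),.027),("",(404,179),.027),("",(429,243),.027),("",(388,261),.027)]:
    print(n,back(d,uv,z)[0].round(3))
E
```

```text
bell knob [ 0.679 -0.088  0.15 ]
salt top [ 0.566 -0.123  0.065]
infuser [ 0.43  -0.125  0.056]
steel [ 0.437 -0.009  0.088]
egg [0.556 0.002 0.04 ]
bird [0.542 0.12  0.04 ]
pepper [0.458 0.133 0.07 ]
bb big well [ 0.477 -0.336  0.006]
bb small [ 0.568 -0.307  0.006]
tea a [0.56  0.297 0.006]
tea b [0.485 0.322 0.006]
bb corners [ 0.587 -0.216  0.027]
 [ 0.625 -0.358  0.027]
 [ 0.433 -0.422  0.027]
 [ 0.384 -0.3    0.027]
```

View pics/topc.png

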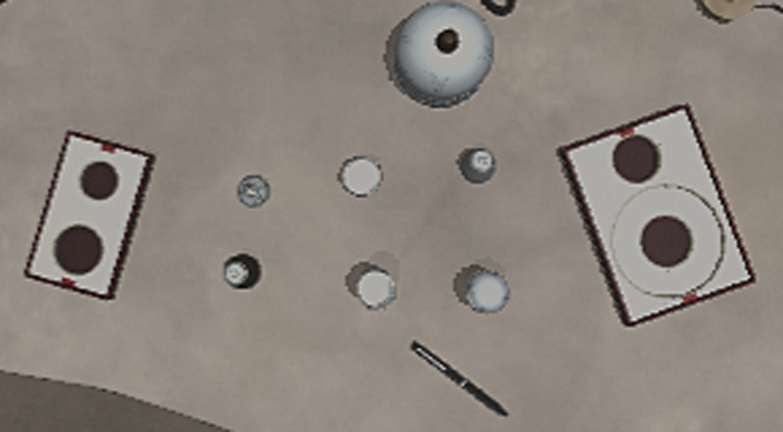

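Run:
```python
from h import *
import pickle
for i,(p,y) in enumerate([((.40,.22,.26),-1.57),((.40,-.02,.26),-1.57),((.40,-.25,.26),-1.57)]):
    try: goto(p,[np.pi,0,y])
    except IKError as e: print(i,e); continue
    d=cam("wrist");pickle.dump(d,open(f"w{i}.pkl","wb"));cv2.imwrite(f"pics/w{i}.png",d["img"]);print(i,get_clock(),d["C"],np.round(get_joints(),2))
```

```text
0 2.0583 [0.47874942 0.22096422 0.46147663] [ 0.24 -0.2   1.8   0.    1.54  1.81]
1 3.0583 [ 0.47901376 -0.0187153   0.46163552] [-0.35 -0.36  1.93  0.    1.58  1.22]
2 4.025 [ 0.4793435  -0.24822024  0.46158294] [-0.81 -0.16  1.76  0.    1.54  0.76]
```

View pics/w0.png

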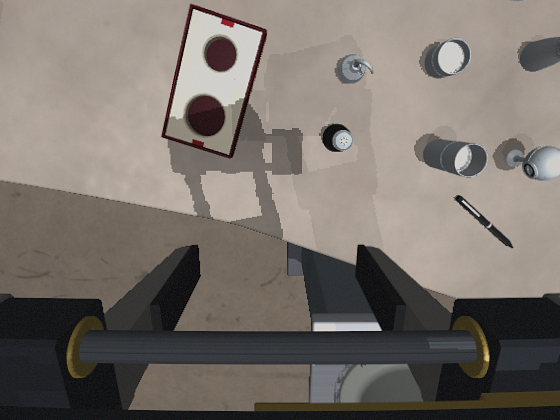

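View pics/w1.png

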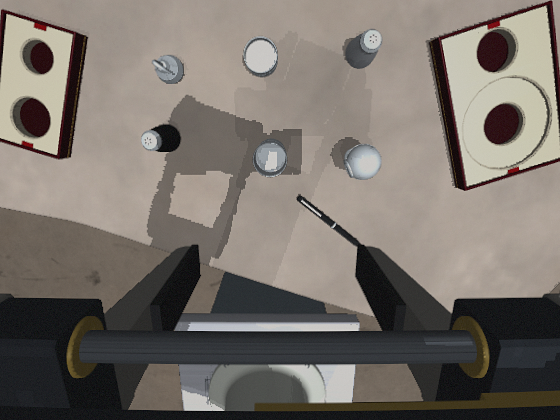

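View pics/w2.png

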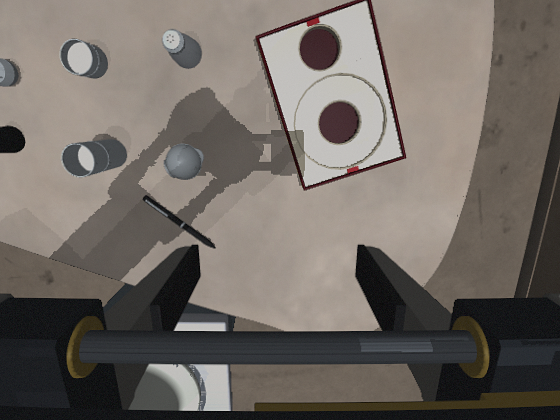

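```bash
cat > fit.py <<'E'
from h import *
import pickle
from scipy.optimize import least_squares
W=[pickle.load(open(f"w{i}.pkl","rb")) for i in range(3)]
def well(d,uv):
    im=d["img"].astype(int); m=((im.max(2)<110)).astype(np.uint8)
    # shadows are lighter; wells are dark red
    n,l,s,c=cv2.connectedComponentsWithStats(m,connectivity=4)
    k=l[uv[1],uv[0]]; cs,_=cv2.findContours((l==k).astype(np.uint8),cv2.RETR_EXTERNAL,cv2.CHAIN_APPROX_NONE)
    p=max(cs,key=len)[:,0,:]; return s[k,4],p
def circ(d,p,z):
    P=back(d,p,z)[:,:2]
    r=least_squares(lambda q:np.hypot(*(P-q[:2]).T)-q[2],[*P.mean(0),.025],loss="soft_l1",f_scale=.001).x
    return r
if __name__=="__main__":
    out={}
    for n,i,uv,z in [("teaW",0,(207,115),.022),("teaN",0,(220,53),.022),("egg",2,(340,122),.016),("salt",2,(320,47),.022)]:
        a,p=well(W[i],uv); print(n,a,circ(W[i],p,z).round(4))
    def tri(obs):
        A=[];b=[]
        for i,uv in obs:
            v=ray(W[i],uv)[0];v/=np.linalg.norm(v);M=np.eye(3)-np.outer(v,v);A.append(M);b.append(M@W[i]["C"])
        A=np.vstack(A);b=np.hstack(b);return np.linalg.lstsq(A,b,rcond=None)[0]
    print("egg rim",tri([(0,(452,58)),(1,(261,57)),(2,(83,57))]),[back(W[i],u,.04)[0].round(4) for i,u in [(0,(452,58)),(1,(261,57)),(2,(83,57))]])
    print("steel rim",tri([(0,(470,158)),(1,(271,157)),(2,(86,158))]),[back(W[i],u,.088)[0].round(4) for i,u in [(0,(470,158)),(1,(271,157)),(2,(86,158))]])
    print("ball",tri([(0,(543,163)),(1,(363,162)),(2,(183,162))]),back(W[1],(363,162),.056),back(W[2],(183,162),.056))
    print("salt head",tri([(1,(371,40)),(2,(173,41))]),back(W[1],(371,40),.068),back(W[2],(173,41),.068))
    for i,cs in [(0,[(191,5),(266,29),(232,157),(162,136)]),(2,[(370,0),(405,157),(305,189),(256,37)])]:
        P=back(W[i],cs,.027); print("box ctr",P.mean(0),[np.linalg.norm(P[j]-P[j-1]).round(3) for j in range(4)])
    for i in (0,1,2):
        cv2.imwrite(f"pics/z{i}.png",cv2.resize(W[i]["img"][0:200,:][:, [slice(290,560),slice(130,400),slice(0,270)][i]],None,fx=2.9,fy=2.9,interpolation=cv2.INTER_CUBIC))
E
python3 fit.py
```

```text
teaW 1320 [0.4858 0.3177 0.0263]
teaN 882 [0.5618 0.2939 0.02  ]
egg 1353 [ 0.4782 -0.3321  0.0272]
salt 1406 [ 0.5697 -0.3016  0.0252]
egg rim [ 5.58270092e-01 -1.05414182e-04  2.81849238e-02] [array([0.5557, 0.0049, 0.04  ]), array([0.5552, 0.0011, 0.04  ]), array([ 0.5574, -0.0079,  0.04  ])]
steel rim [ 0.43721262 -0.013378    0.07674726] [array([ 0.4382, -0.0079,  0.088 ]), array([ 0.4387, -0.0115,  0.088 ]), array([ 0.4384, -0.0217,  0.088 ])]
ball [ 0.42916018 -0.12792551  0.05555173] [[ 0.42917375 -0.12852332  0.056     ]] [[ 0.42930812 -0.12769198  0.056     ]]
salt head [ 0.57017314 -0.12726321  0.05877619] [[ 0.56852997 -0.12480137  0.068     ]] [[ 0.56764953 -0.13006389  0.068     ]]
box ctr [0.52423732 0.30460202 0.027     ] [np.float64(0.164), np.float64(0.095), np.float64(0.164), np.float64(0.097)]
box ctr [ 0.50625079 -0.32319428  0.027     ] [np.float64(0.145), np.float64(0.2), np.float64(0.143), np.float64(0.204)]
```

View pics/z1.png

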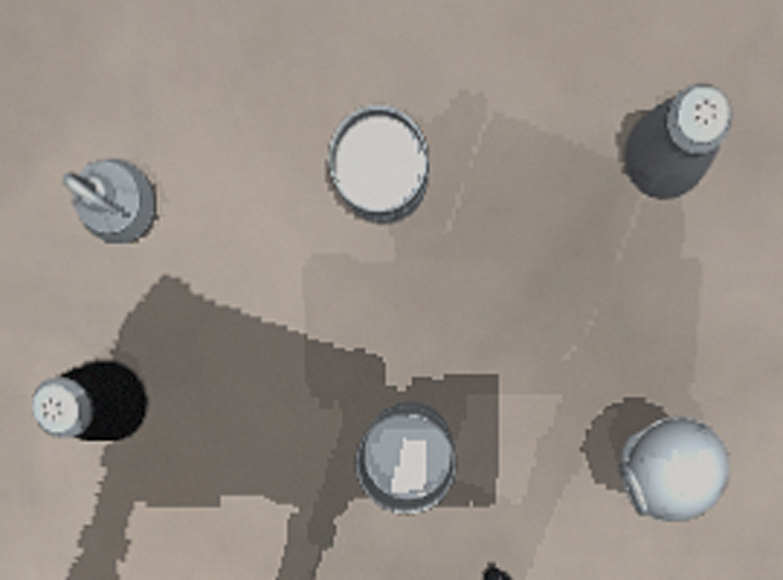

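View pics/z2.png

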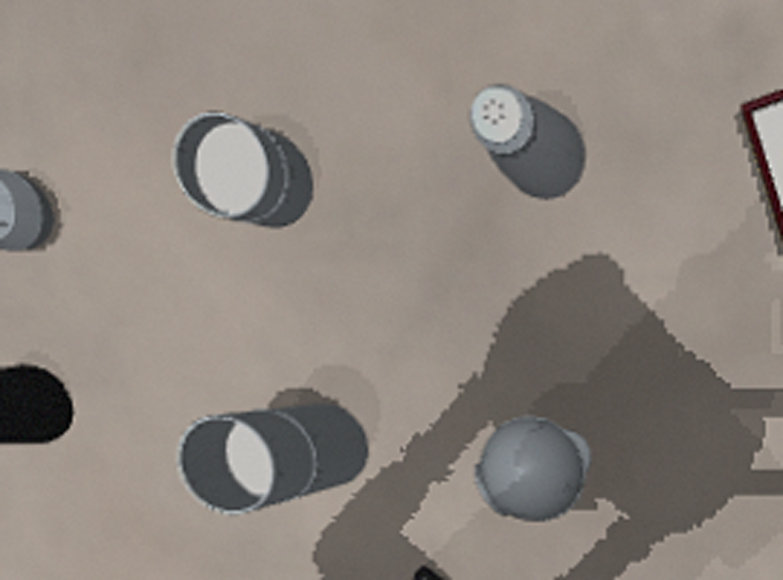

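Run:
```python
from fit import *
for n,z,o in [("egg",.04,[(1,(260,54.5)),(2,(77.2,56.5))]),("steel",.088,[(1,(270,157.5)),(2,(78.3,160))]),("salt",.068,[(1,(371.4,39)),(2,(171.7,39.7))]),("ball",.056,[(1,(363,162)),(2,(183,161.5))])]:
    print(n,[back(W[i],u,z)[0].round(4) for i,u in o])
def circ3(c,r,z):
    t=np.linspace(0,2*np.pi,60);return np.c_[c[0]+r*np.cos(t),c[1]+r*np.sin(t),0*t+z]
E_=(.5569,-.0006);S=(.4385,-.0125);SA=(.5685,-.126);B=(.4292,-.128)
bb=np.array([.5063,-.3232]);ta=.322;tb=np.array([.5240,.3054]);tt=-.304
def loc(o,a,x,y): return (o[0]+x*np.cos(a)-y*np.sin(a),o[1]+x*np.sin(a)+y*np.cos(a))
for i in (0,1,2):
    im=cv2.resize(W[i]["img"],None,fx=3,fy=3,interpolation=cv2.INTER_CUBIC)
    def draw(P,c=(0,0,255)):
        q=proj(W[i],P)*3+1
        cv2.polylines(im,[np.round(q).astype(int)],True,c,1)
    draw(circ3(E_,.0215,.04));draw(circ3(E_,.0215,0));draw(circ3(S,.021,.088));draw(circ3(S,.021,0))
    draw(circ3(SA,.0195,0));draw(circ3(SA,.013,.06));draw(circ3(B,.0225,.056));draw(circ3(B,.0135,0))
    for o,a,L,Wd,ws in [(bb,ta,.104,.074,[(-.031,.061,.022),(-.031,.028,.016),(.066,.026,.022)]),(tb,tt,.084,.049,[(-.04,.027,.022),(.04,.021,.022)])]:
        draw(np.array([(*loc(o,a,x,y),.027) for x,y in [(L,Wd),(L,-Wd),(-L,-Wd),(-L,Wd)]]),(0,255,0))
        for x,r,z in ws: draw(circ3(loc(o,a,x,0),r,z),(0,255,0))
    cs=[im[0:600,430:1230],im[0:600,400:1200],im[0:600,0:1300]][i]
    cv2.imwrite(f"pics/o{i}.png",cs if i<2 else cs[:,500:1300]); 
    if i==2: cv2.imwrite("pics/o3.png",cs[:,0:700])
```

```text
egg [array([0.558 , 0.0023, 0.04  ]), array([ 0.5581, -0.0007,  0.04  ])]
steel [array([ 0.4381, -0.0103,  0.088 ]), array([ 0.4361, -0.0119,  0.088 ])]
salt [array([ 0.5696, -0.1252,  0.068 ]), array([ 0.569 , -0.1287,  0.068 ])]
ball [array([ 0.4292, -0.1285,  0.056 ]), array([ 0.4299, -0.1277,  0.056 ])]
```

View pics/o0.png

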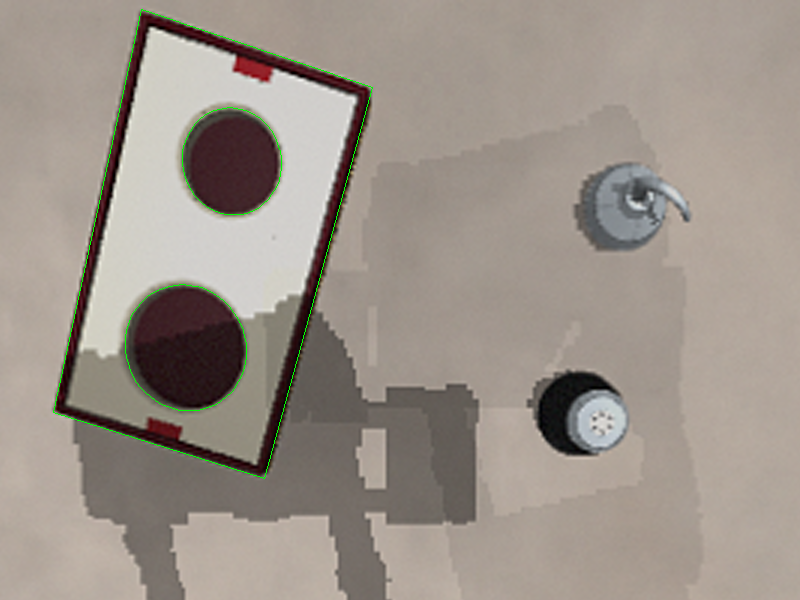

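View pics/o1.png

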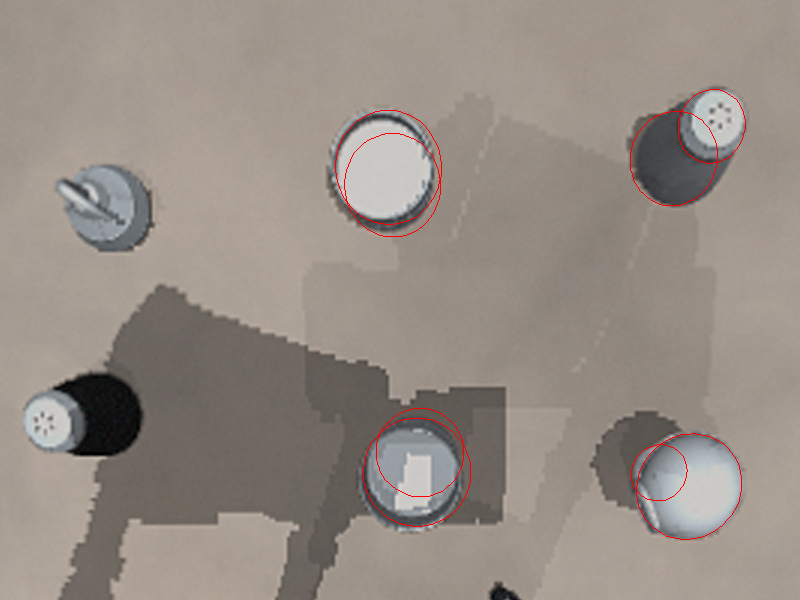

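View pics/o2.png

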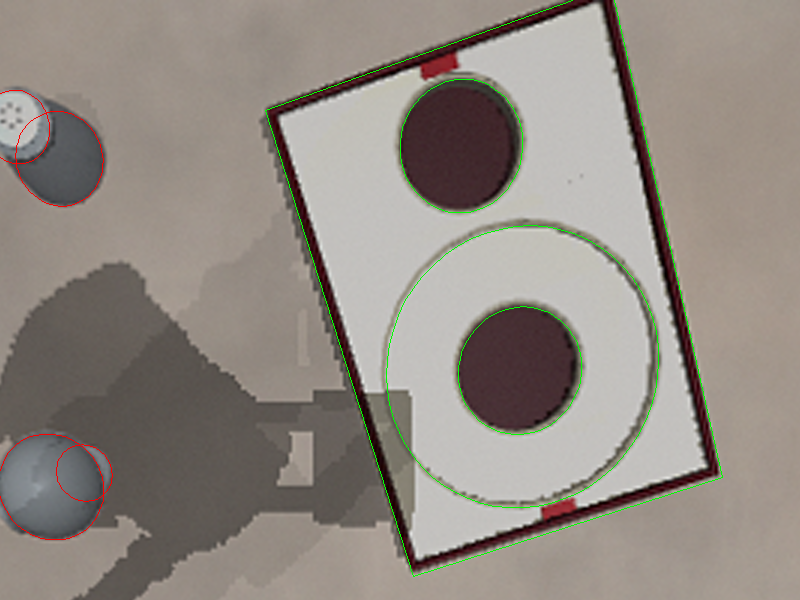

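View pics/o3.png

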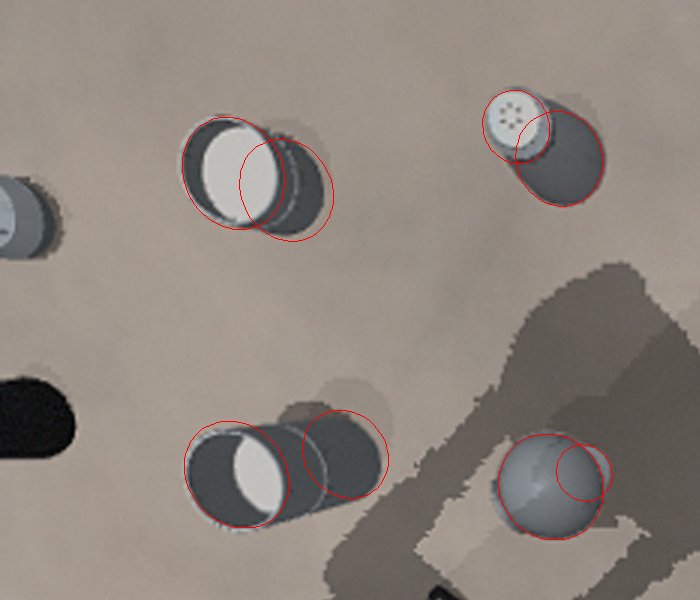

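```bash
cat >> h.py <<'E'
bb=np.array([.5063,-.3232]);ta=.322;tb=np.array([.5240,.3054]);tt=-.304
def loc(o,a,x,y=0): return np.array([o[0]+x*np.cos(a)-y*np.sin(a),o[1]+x*np.sin(a)+y*np.cos(a)])
def st(s): print(s,"t%.1f"%get_clock(),np.round(get_tcp_pos(),4),"w%.4f"%get_grip_width(),"F",np.round(get_wrist_force(),1),flush=True)
def rot(y): return [np.pi,0,y]
def pick(xy,h,yaw,open_,lift,hi=.2):
    goto([*xy,hi],rot(yaw)); gripper_to(open_)
    movel([*xy,h],rot(yaw),velocity=.12); st("down")
    gripper_to(0.0); st("grip"); hold(.2)
    movel([*xy,h+lift],velocity=.12); hold(.2); st("lift")
def carry(xy,z,yaw,v=.2):
    movel([*xy,z],rot(yaw),velocity=v); st("over")
def snap(n,name):
    d=cam(n); cv2.imwrite(f"pics/{name}.png",d["img"]); return d
E
python3 - <<'E'
from h import *
E_=(.5575,.0012)
st("s")
gripper_to(.075)
pick(E_,.016,-np.pi/2,.075,.12)
c=loc(bb,ta,-.031)
carry(c,.136,-np.pi/2)
snap("scene","e1")
movel([*c,.04],velocity=.12); st("near"); snap("wrist","e2")
E
```

```text
s t4.0 [ 0.4006 -0.2485  0.2601] w0.0922 F [-0.6  0.6 -0.4]
down t7.5 [0.5582 0.001  0.0168] w0.0752 F [0.1 0.9 0.7]
grip t8.7 [0.5575 0.0012 0.016 ] w0.0005 F [ 0.4 -0.2  0.4]
lift t10.2 [0.557  0.0013 0.1352] w0.0004 F [-0.2  0.5 -0.8]
over t12.1 [ 0.4772 -0.3322  0.136 ] w0.0006 F [0.4 0.7 0.1]
near t13.1 [ 0.4775 -0.3336  0.0409] w0.0007 F [-0.3 -0.6  0.6]
```

View pics/e2.png

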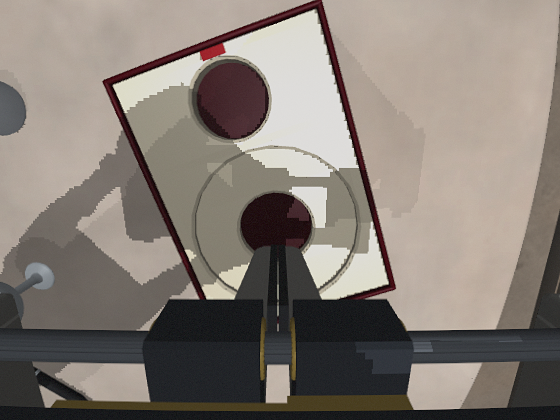

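View pics/e1.png

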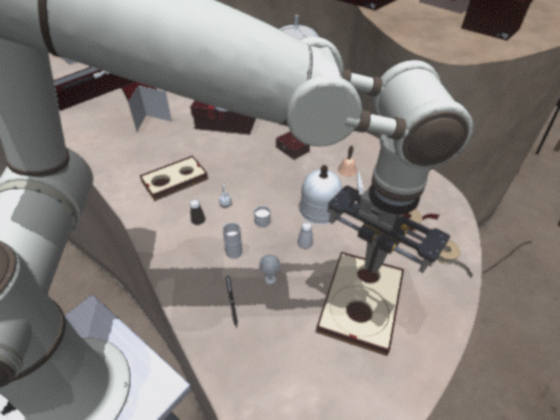

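Run:
```python
from h import *
d=cam("wrist");p=get_tcp_pos();print(p,get_tcp_rot(),proj(d,p),proj(d,[*loc(bb,ta,-.031),.016]),proj(d,[*loc(bb,ta,.066),.022]))
movel([.5575,-.0,.2],rot(-np.pi/2),velocity=.25)
gripper_to(.075)
d=snap("wrist","f1");print(proj(d,[.5575,.0012,.04]),proj(d,[.5575,.0012,.0]),proj(d,get_tcp_pos()))
```

```text
[ 0.47759245 -0.33373441  0.04119333] [-3.14007019e+00 -1.62018618e-03 -1.57076930e+00] [[277.89444967 241.62171528]] [[276.79937165 230.37220461]] [[230.27446747 102.03021521]]
[[276.51677069 191.41385704]] [[276.56415075 184.78430327]] [[277.94307055 241.5770814 ]]
```

View pics/f1.png

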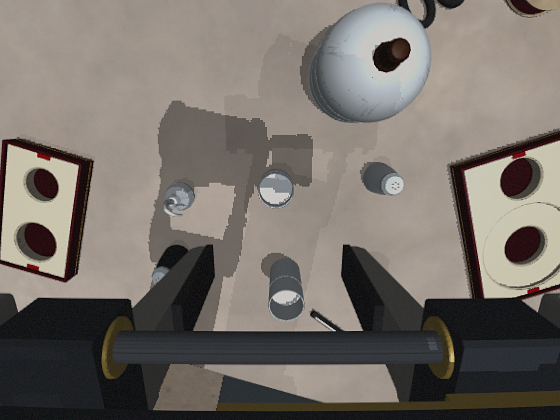

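Run:
```python
from h import *
d=cam("wrist")
im=cv2.resize(d["img"][130:250,200:360],None,fx=5,fy=5,interpolation=cv2.INTER_CUBIC)
t=np.linspace(0,2*np.pi,60)
for z in (0,.04):
    q=(proj(d,np.c_[.5575+.0215*np.cos(t),.0012+.0215*np.sin(t),0*t+z])-[200,130])*5+2
    cv2.polylines(im,[q.astype(int)],True,(0,0,255),1)
cv2.imwrite("pics/f2.png",im)
s=cam("scene")
import pickle
s0=pickle.load(open("scene.pkl","rb"))
a=np.hstack([x["img"][180:290,170:290] for x in (s0,s)])
cv2.imwrite("pics/f3.png",cv2.resize(a,None,fx=3.2,fy=3.2,interpolation=cv2.INTER_CUBIC))
```

```text
(no output)
```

View pics/f2.png

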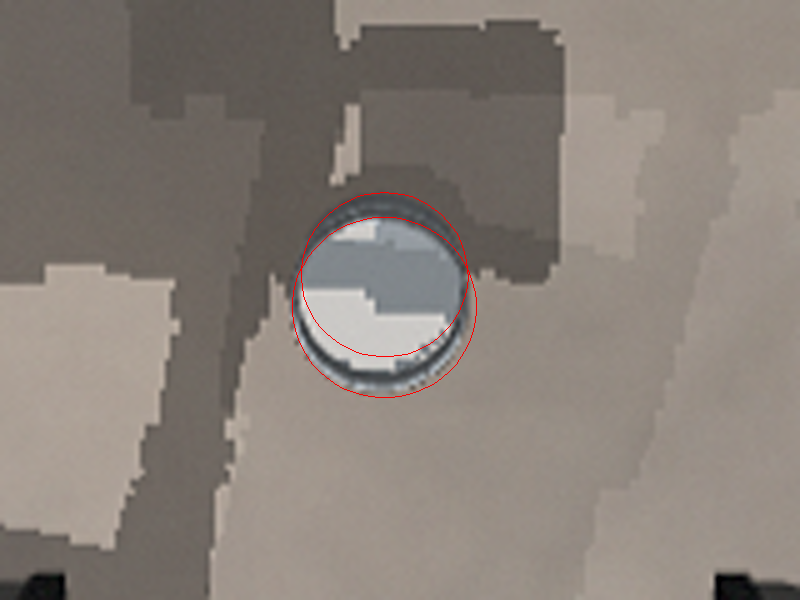

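View pics/f3.png

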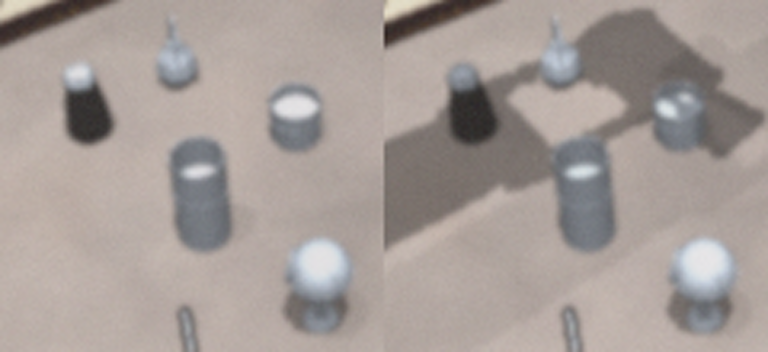

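Run:
```python
from h import *
s=cam("scene");p=np.array(get_tcp_pos());r=R(get_tcp_rot());w=get_grip_width()
im=s["img"]
for sx in (-1,1):
    for dz in (0,-.031):
        q=proj(s,p+r@np.array([sx*w/2,0,dz]))[0];print(q)
c=proj(s,p)[0].astype(int)
x0,y0=c[0]-70,c[1]-70
im=cv2.resize(im[y0:y0+120,x0:x0+140],None,fx=5,fy=5,interpolation=cv2.INTER_CUBIC)
for sx in (-1,1):
    for dz,col in ((0,(0,0,255)),(-.031,(0,255,0))):
        q=(proj(s,p+r@np.array([sx*w/2,0,dz]))[0]-[x0,y0])*5+2
        cv2.circle(im,tuple(q.astype(int)),4,col,1)
cv2.imwrite("pics/g1.png",im)
e=cv2.imread("pics/e2.png")[180:320,200:360];cv2.imwrite("pics/g2.png",cv2.resize(e,None,fx=4,fy=4,interpolation=cv2.INTER_CUBIC))
```

```text
[248.4954885  154.98571475]
[247.88933247 143.90134189]
[273.93814562 167.9692517 ]
[273.97072265 156.79527039]
```

View pics/g1.png

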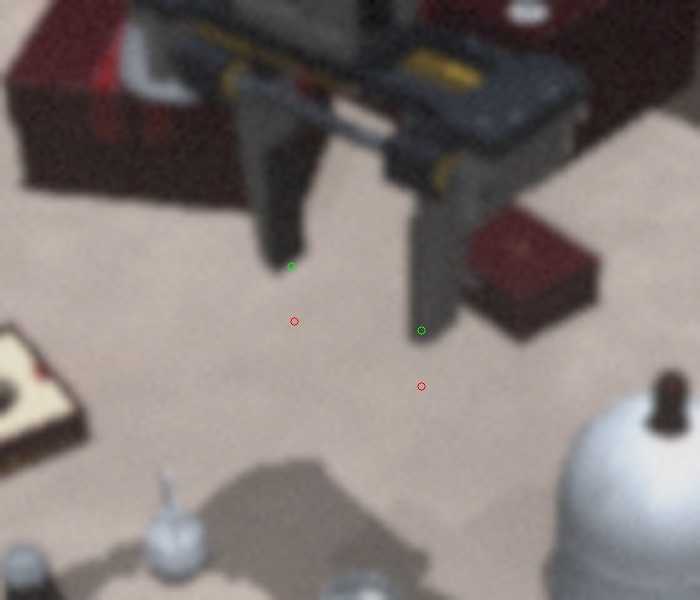

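View pics/g2.png

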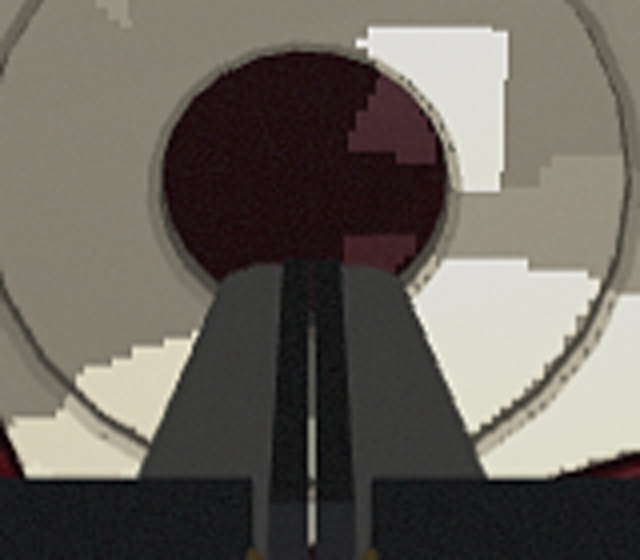

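```bash
sed -i 's/^def pick/DZ=.031\ndef pick/; s/\[\*xy,hi\]/[*xy,hi-DZ]/; s/\[\*xy,h\]/[*xy,h-DZ]/; s/\[\*xy,h+lift\]/[*xy,h+lift-DZ]/; s/\[\*xy,z\]/[*xy,z-DZ]/' h.py
cat >> h.py <<'E'
def down(xy,z,v=.06): movel([*xy,z-DZ],velocity=v); hold(.2); st("at")
E
sed -n '/^DZ/,$p' h.py
python3 - <<'E'
from h import *
E_=(.5575,.0012)
movel([*E_,.05-DZ],velocity=.15); movel([*E_,.016-DZ],velocity=.05);st("down")
gripper_to(0.); st("grip")
if get_grip_width()>.03:
    movel([*E_,.136-DZ],velocity=.12);hold(.2);st("lift")
    c=loc(bb,ta,-.031)
    carry(c,.136,-np.pi/2)
    movel([*c,.06-DZ],velocity=.12); st("near")
snap("wrist","e3");snap("scene","e4")
E
```

```text
DZ=.031
def pick(xy,h,yaw,open_,lift,hi=.2):
    goto([*xy,hi-DZ],rot(yaw)); gripper_to(open_)
    movel([*xy,h-DZ],rot(yaw),velocity=.12); st("down")
    gripper_to(0.0); st("grip"); hold(.2)
    movel([*xy,h+lift-DZ],velocity=.12); hold(.2); st("lift")
def carry(xy,z,yaw,v=.2):
    movel([*xy,z-DZ],rot(yaw),velocity=v); st("over")
def snap(n,name):
    d=cam(n); cv2.imwrite(f"pics/{name}.png",d["img"]); return d
def down(xy,z,v=.06): movel([*xy,z-DZ],velocity=v); hold(.2); st("at")
down t18.4 [ 0.5577  0.0012 -0.0148] w0.0754 F [ 1.1 -0.8  0.3]
grip t19.0 [ 0.5576  0.0012 -0.0149] w0.0421 F [-0.   0.1  1.2]
lift t20.4 [0.557  0.0013 0.1042] w0.0421 F [-0.7 -0.1 -0.8]
over t22.2 [ 0.4771 -0.3321  0.1049] w0.0422 F [-0.1  0.1 -1.5]
near t23.0 [ 0.4774 -0.3335  0.0297] w0.0425 F [0.9 0.5 0.6]
```

View pics/e3.png

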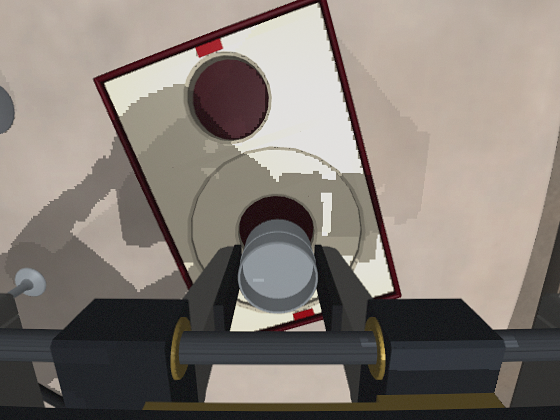

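View pics/e4.png

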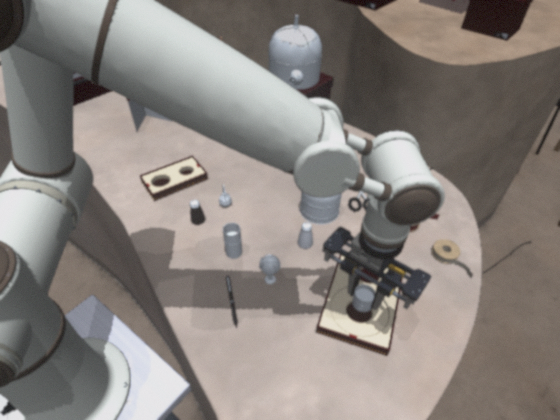

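Run:
```python
from h import *
d=cam("wrist");p=np.array(get_tcp_pos()); z=p[2]+DZ-.016
t=np.linspace(0,2*np.pi,60)
im=cv2.resize(d["img"][180:340,180:380],None,fx=4,fy=4,interpolation=cv2.INTER_CUBIC)
for zz in (z,z+.04):
    q=(proj(d,np.c_[p[0]+.0215*np.cos(t),p[1]+.0215*np.sin(t),0*t+zz])-[180,180])*4+2
    cv2.polylines(im,[q.astype(int)],True,(0,0,255),1)
cv2.imwrite("pics/e5.png",im)
```

View pics/e5.png

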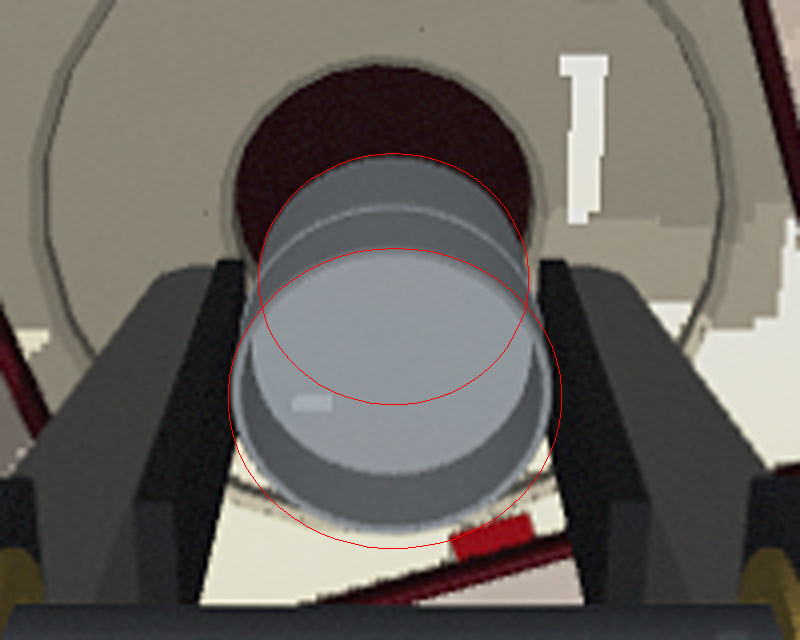

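```bash
cat >> h.py <<'E'
def fz(n=5):
    v=[]
    for _ in range(n): v.append(get_wrist_force()[2]); hold(.02)
    return float(np.mean(v))
def lower(xy,z0,z1,thr=3.):
    movel([*xy,z0-DZ],velocity=.06); hold(.15); f0=fz(); z=z0; f=f0
    while z>z1+1e-6:
        z-=.001; movel([*xy,z-DZ],velocity=.02); f=fz()
        if f-f0>thr: break
    print("lowered z%.3f f0 %.1f f %.1f"%(z,f0,f)); return z
E
python3 - <<'E'
from h import *
c=loc(bb,ta,-.031)
lower(c,.029,.020)
st("x")
E
```

```text
lowered z0.021 f0 -0.6 f 7.1
x t26.7 [ 0.4771 -0.3333 -0.0089] w0.0425 F [-2.   1.9  7.5]
```

Run:
```python
from h import *
c=loc(bb,ta,-.031)
gripper_to(.062); st("rel"); movel([*c,.12-DZ],velocity=.12)
movel([*(c+[-.07,0]),.2-DZ],velocity=.25)
d=snap("wrist","e6");
t=np.linspace(0,2*np.pi,60)
im=cv2.resize(d["img"][60:260,150:420],None,fx=2.9,fy=2.9,interpolation=cv2.INTER_CUBIC)
for r,zz in ((.0215,.006),(.0215,.046),(.028,.016)):
    q=(proj(d,np.c_[c[0]+r*np.cos(t),c[1]+r*np.sin(t),0*t+zz])-[150,60])*2.9+1
    cv2.polylines(im,[q.astype(int)],True,(0,0,255),1)
cv2.imwrite("pics/e7.png",im);st("")
```

```text
rel t27.2 [ 0.4768 -0.3329 -0.0102] w0.0622 F [ 0.2 -0.4  0.3]
 t28.8 [ 0.4068 -0.3322  0.1671] w0.0618 F [ 0.4 -0.3  0.5]
```

View pics/e7.png

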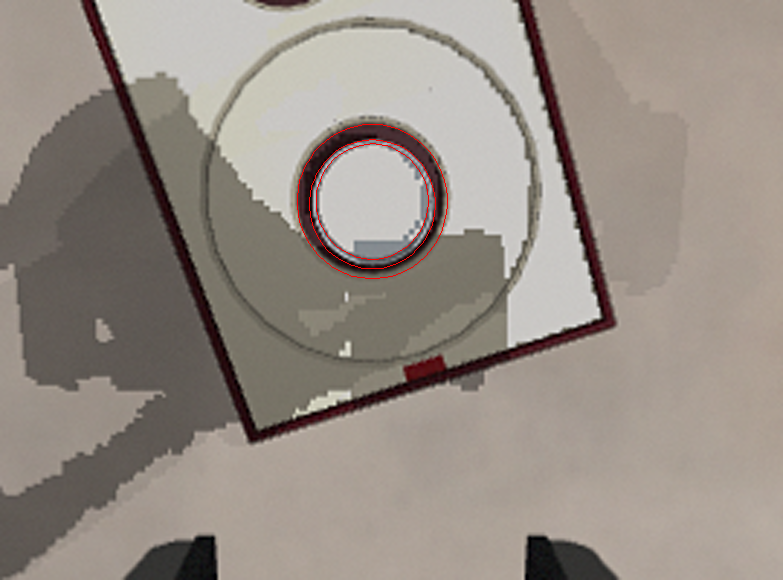

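Run:
```python
from h import *
yaw=ta+np.pi/2
S=(.569,-.1265)
print(inverse_kinematics([*S,.024-DZ],rot(yaw)),inverse_kinematics([*loc(bb,ta,.066),.03-DZ],rot(yaw)))
movel([.42,-.25,.22-DZ],velocity=.25)
pick(S,.024,yaw,.070,.12)
c=loc(bb,ta,.066)
if get_grip_width()>.02:
    carry(c,.144,yaw); movel([*c,.07-DZ],velocity=.12); st("near")
snap("wrist","s1");snap("scene","s2")
```

```text
[-0.42593933  0.39619401  1.71160518  0.          1.03379347 -2.31873566] [-0.67564629  0.52289342  1.52074727  0.          1.09795196 -2.56844262]
down t33.9 [ 0.5697 -0.1268 -0.0062] w0.0702 F [ 0.4  0.6 -0. ]
grip t34.5 [ 0.569  -0.1265 -0.007 ] w0.0306 F [ 0.4  0.1 -0.4]
lift t36.1 [ 0.5685 -0.1263  0.1121] w0.0304 F [ 0.  -0.4 -1.6]
over t37.1 [ 0.5689 -0.3011  0.1128] w0.0305 F [ 0.   0.6 -0.8]
near t37.9 [ 0.5695 -0.3026  0.0398] w0.0305 F [-0.2  0.7 -0.7]
```

View pics/s1.png

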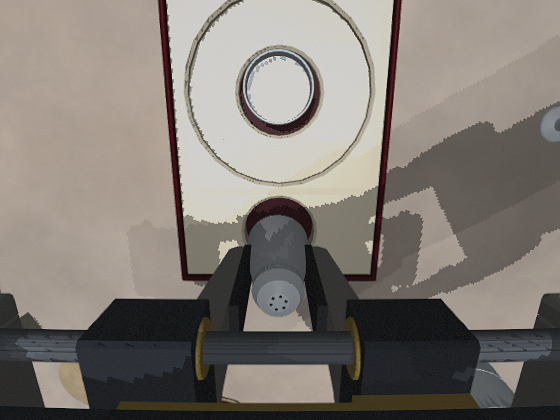

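View pics/s2.png

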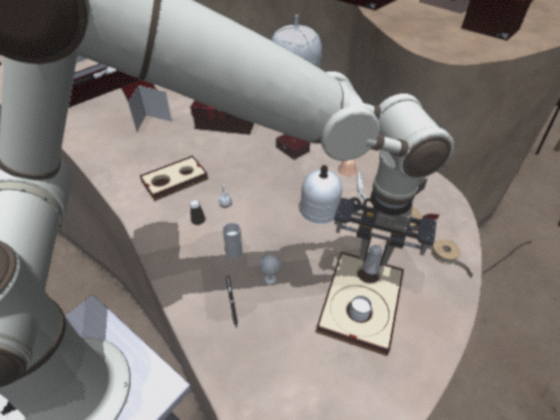

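Run:
```python
from h import *
c=loc(bb,ta,.066)
z=lower(c,.036,.027); st("x")
if z<.032:
    gripper_to(.06); st("rel"); movel([*c,.18-DZ],velocity=.15); snap("scene","s3")
    d=snap("wrist","s4")
    print(proj(d,[*c,.074]),proj(d,[*c,.006]))
```

```text
lowered z0.029 f0 -0.9 f 5.5
x t41.3 [ 0.569  -0.3024 -0.0011] w0.0304 F [-2.6  1.4  5.5]
rel t41.9 [ 0.5689 -0.3023 -0.0021] w0.0602 F [ 0.5 -0.1  0.2]
[[276.62479539 211.17396339]] [[276.7502196  194.40342185]]
```

View pics/s4.png

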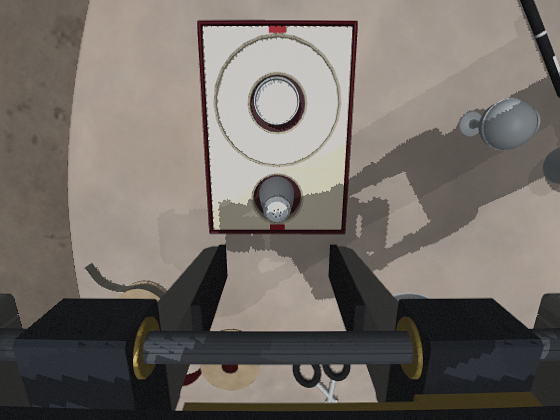

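Run:
```python
from h import *
import pickle
yaw=1.57
p=[.66,-.10,.28-DZ]
print(inverse_kinematics(p,rot(yaw)))
movel([*np.array(get_tcp_pos())[:2],.28-DZ],velocity=.2)
goto(p,rot(yaw)); gripper_to(.05); hold(.2)
d=snap("wrist","b1"); pickle.dump(d,open("b1.pkl","wb")); st("")
print(proj(d,[.679,-.088,.15]))
d=cam("top");print(0)
cv2.imwrite("pics/b2.png",cv2.resize(cv2.imread("pics/b1.png")[100:300,160:430],None,fx=2.9,fy=2.9,interpolation=cv2.INTER_CUBIC))
```

```text
[-0.33096818  0.36666612  1.21774666  0.          1.55717987 -1.90096818]
 t45.3 [ 0.66   -0.1001  0.249 ] w0.0498 F [ 0.7 -1.5 -0.1]
[[289.71670963 221.76102352]]
0
```

View pics/b1.png

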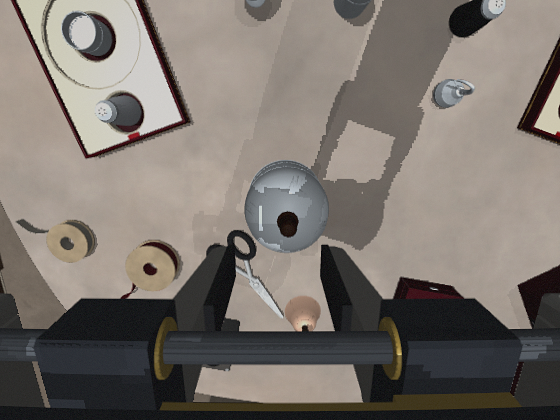

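View pics/b2.png

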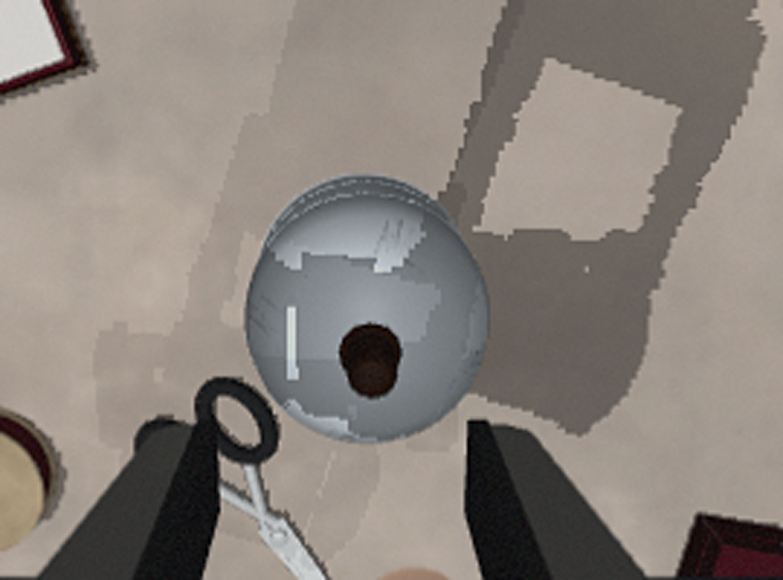

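```bash
python3 - <<'E'
from h import *
import pickle
d=pickle.load(open("b1.pkl","rb"))
print(back(d,(288.3,229.3),.147),back(d,(287.6,220.7),.125))
c=back(d,(288.3,229.3),.147)[0][:2]
t=np.linspace(0,2*np.pi,90)
for c in (c,np.array([.679,-.088])):
    im=cv2.resize(d["img"][100:300,160:430],None,fx=2.9,fy=2.9,interpolation=cv2.INTER_CUBIC)
    for r,zz in ((.0535,0),(.0535,.05),(.009,.125),(.009,.147)):
        q=(proj(d,np.c_[c[0]+r*np.cos(t),c[1]+r*np.sin(t),0*t+zz])-[160,100])*2.9+1
        cv2.polylines(im,[q.astype(int)],True,(0,0,255),1)
    cv2.imwrite("pics/b3_%d.png"%(c[0]*1000),im); print(c)
E
ls pics/b3*
```

```text
[[ 0.68800629 -0.08924926  0.147     ]] [[ 0.68588016 -0.08933154  0.125     ]]
[ 0.68800629 -0.08924926]
[ 0.679 -0.088]
pics/b3_679.png
pics/b3_688.png
```

View pics/b3_688.png

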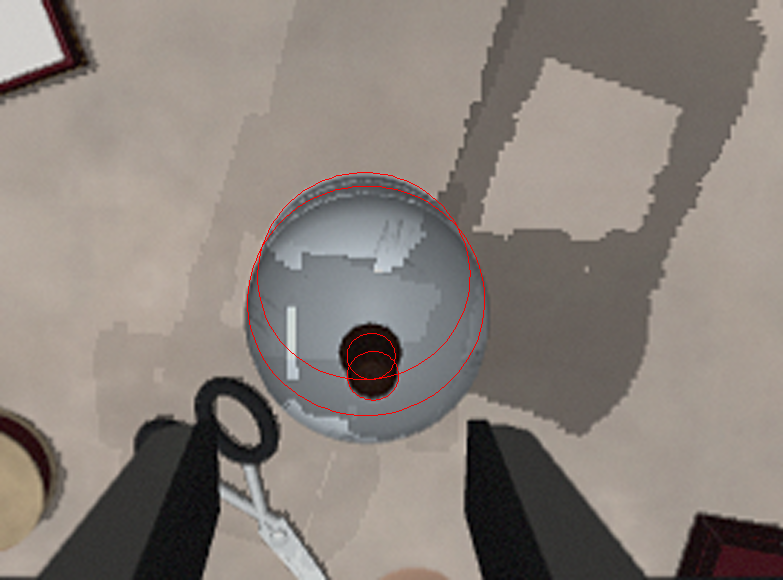

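View pics/b3_679.png

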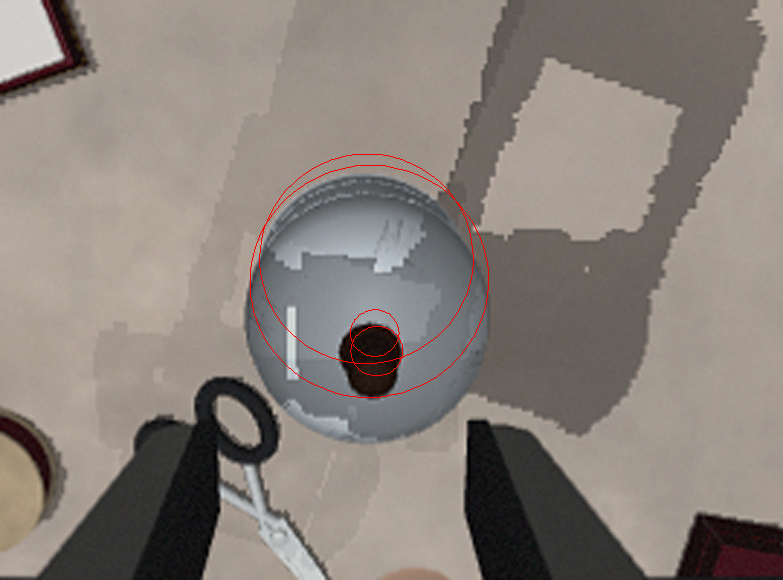

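Run:
```python
from h import *
B=(.687,-.0895);yaw=1.57
movel([*B,.20-DZ],rot(yaw),velocity=.15); movel([*B,.150-DZ],velocity=.08); hold(.1);f0=fz()
z=lower(B,.134,.129)
gripper_to(0);st("grip")
if get_grip_width()>.01:
    movel([*B,.129+.03-DZ],velocity=.08);hold(.3);st("lift");snap("scene","b4")
```

```text
lowered z0.129 f0 0.0 f 0.1
grip t49.9 [ 0.687  -0.0895  0.098 ] w0.0168 F [ 0.2 -0.5 -0.3]
lift t50.7 [ 0.6866 -0.0894  0.1274] w0.0169 F [-0.5 -0.6 -4.6]
```

View pics/b4.png

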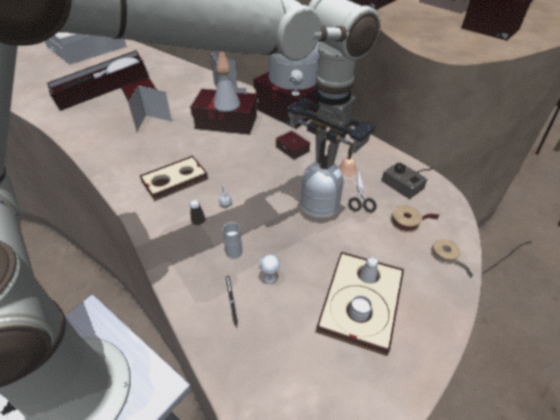

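Run:
```python
from h import *
B=(.687,-.0895);yaw=1.57
movel([*B,.24-DZ],velocity=.12)
c=loc(bb,ta,-.031)
carry(c,.24,yaw,v=.15); hold(.3); print(get_wrist_torque())
d=snap("wrist","b5"); s=snap("scene","b6")
z=.24-.129
t=np.linspace(0,2*np.pi,90)
im=d["img"].copy();p=np.array(get_tcp_pos())
for cc,r,zz in ((p,.0535,z),(c,.061,.022)):
    cv2.polylines(im,[proj(d,np.c_[cc[0]+r*np.cos(t),cc[1]+r*np.sin(t),0*t+zz]).astype(int)],True,(0,0,255),1)
cv2.imwrite("pics/b5.png",im)
```

```text
over t53.9 [ 0.4773 -0.3326  0.209 ] w0.0172 F [ 0.1 -0.5 -6. ]
[0.02118307 0.00651285 0.03395393]
```

View pics/b5.png

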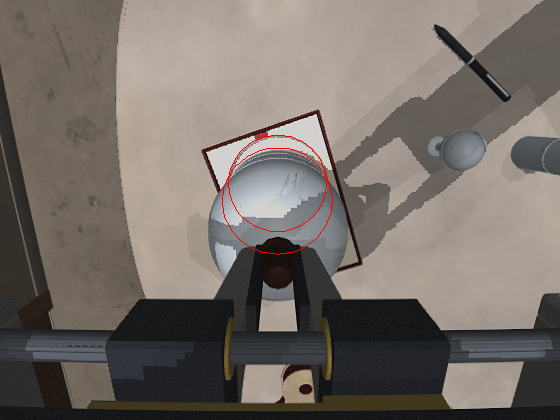

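View pics/b6.png

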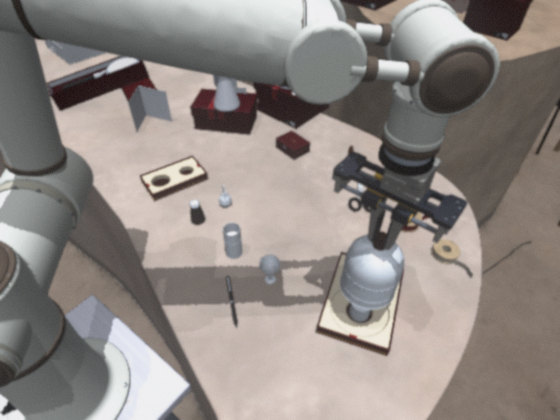

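Run:
```python
from h import *
c=loc(bb,ta,-.031)
movel([*c,.17-DZ],velocity=.08);st("")
z=lower(c,.155,.141,thr=2.5);st("x"); snap("scene","b7"); d=snap("wrist","b8")
```

```text
t55.3 [ 0.4773 -0.3335  0.1398] w0.0167 F [-0.2 -0.  -5.3]
lowered z0.144 f0 -5.3 f 1.8
x t59.6 [ 0.4773 -0.3334  0.1139] w0.0174 F [-1.6  0.7  2.8]
```

View pics/b7.png

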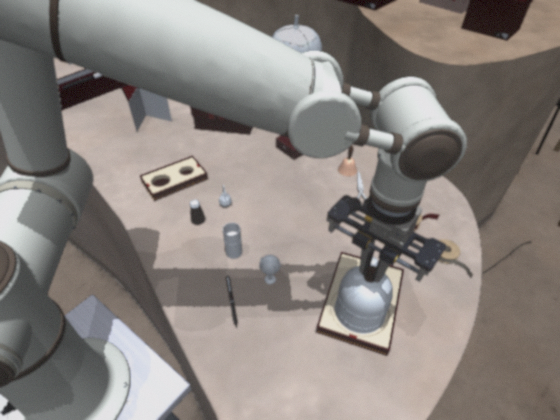

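View pics/b8.png

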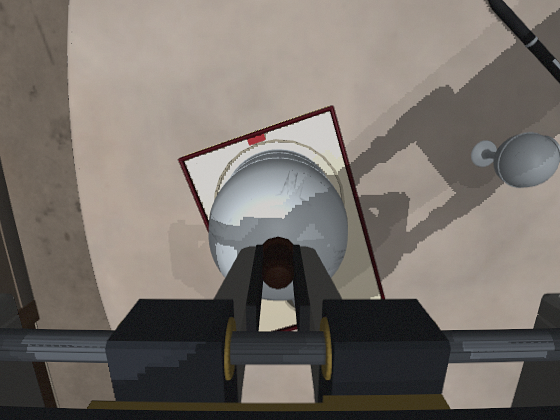

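Run:
```python
from h import *
c=loc(bb,ta,-.031)
gripper_to(.05); st("rel"); movel([*c,.22-DZ],velocity=.12); snap("wrist","b9");snap("scene","b10")
yaw=tt+np.pi/2; S=np.array([.437,-.0105])
goto([*S,.2-DZ],rot(yaw)); hold(.2)
d=snap("wrist","c1");st("")
t=np.linspace(0,2*np.pi,60)
im=cv2.resize(d["img"][130:290,180:380],None,fx=4,fy=4,interpolation=cv2.INTER_CUBIC)
for zz in (0,.088):
    q=(proj(d,np.c_[S[0]+.021*np.cos(t),S[1]+.021*np.sin(t),0*t+zz])-[180,130])*4+2
    cv2.polylines(im,[q.astype(int)],True,(0,0,255),1)
cv2.imwrite("pics/c2.png",im)
```

```text
rel t60.4 [ 0.4769 -0.333   0.1129] w0.0500 F [-1.5  0.  -0.3]
 t62.7 [ 0.4373 -0.0111  0.1691] w0.0500 F [-0.4 -0.1  0. ]
```

View pics/b9.png

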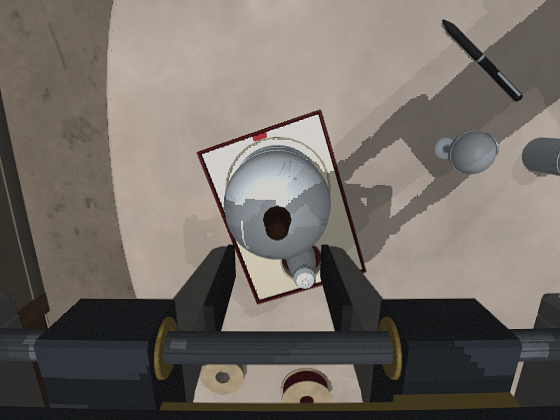

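View pics/c2.png

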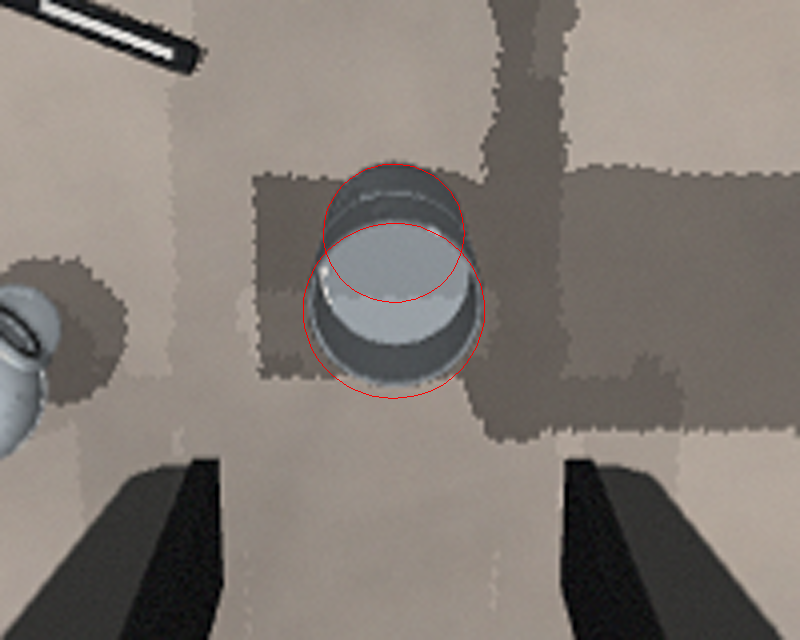

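Run:
```python
from h import *
yaw=tt+np.pi/2; S=np.array([.437,-.0105])
pick(S,.035,yaw,.065,.12)
if get_grip_width()>.03:
    c=loc(tb,tt,-.04); carry(c,.155,yaw)
    movel([*c,.08-DZ],velocity=.12)
    d=snap("wrist","c3");p=np.array(get_tcp_pos())
    t=np.linspace(0,2*np.pi,60)
    im=cv2.resize(d["img"][130:330,150:420],None,fx=2.9,fy=2.9,interpolation=cv2.INTER_CUBIC)
    for cc,r,zz in ((p,.021,.045),(p,.021,.133),(c,.027,.022)):
        q=(proj(d,np.c_[cc[0]+r*np.cos(t),cc[1]+r*np.sin(t),0*t+zz])-[150,130])*2.9+1
        cv2.polylines(im,[q.astype(int)],True,(0,0,255),1)
    cv2.imwrite("pics/c4.png",im)
```

```text
down t64.9 [ 0.4377 -0.0107  0.0047] w0.0653 F [ 0.1 -0.7  0.2]
grip t65.4 [ 0.4372 -0.0106  0.0042] w0.0406 F [0.5 0.2 1.7]
lift t67.0 [ 0.4365 -0.0103  0.1233] w0.0402 F [-0.  -0.6 -1.8]
over t68.8 [0.4858 0.3167 0.124 ] w0.0403 F [ 0.4  0.2 -2.5]
```

View pics/c4.png

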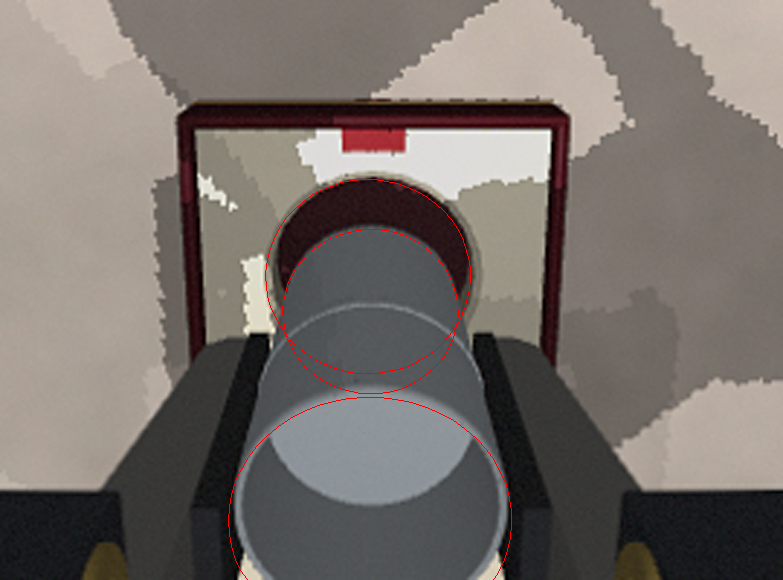

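Run:
```python
from h import *
c=loc(tb,tt,-.04)+[.0003,.001]
z=lower(c,.048,.037);st("x")
if z<.043:
    gripper_to(.062);st("rel");movel([*c,.15-DZ],velocity=.15)
    snap("wrist","c5");snap("scene","c6")
```

```text
lowered z0.040 f0 -1.1 f 7.6
x t73.2 [0.4865 0.3185 0.0102] w0.0404 F [-1.8 -1.5  7. ]
rel t73.7 [0.486  0.3183 0.0088] w0.0618 F [ 0.  -0.3  0.3]
```

View pics/c5.png

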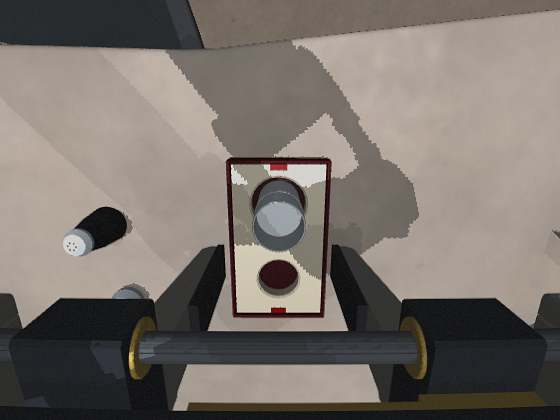

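View pics/c6.png

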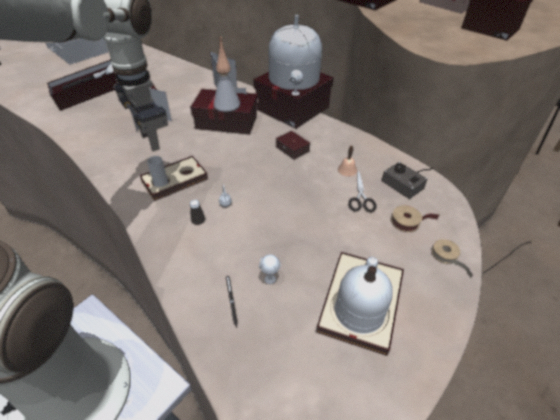

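Run:
```python
from h import *
yaw=tt+np.pi/2; S=np.array([.4295,-.128])
movel([*np.array(get_tcp_pos())[:2],.2-DZ],velocity=.2)
goto([*S,.2-DZ],rot(yaw)); gripper_to(.07)
movel([*S,.11-DZ],velocity=.15);hold(.1);d=snap("wrist","i0");st("")
im=cv2.resize(d["img"][130:330,150:420],None,fx=2.9,fy=2.9,interpolation=cv2.INTER_CUBIC)
t=np.linspace(0,2*np.pi,60)
for cc,r,zz in ((S,.0225,.056),(S,.0135,.0)):
    q=(proj(d,np.c_[cc[0]+r*np.cos(t),cc[1]+r*np.sin(t),0*t+zz])-[150,130])*2.9+1
    cv2.polylines(im,[q.astype(int)],True,(0,0,255),1)
cv2.imwrite("pics/i1.png",im)
```

```text
t78.0 [ 0.4305 -0.1286  0.0803] w0.0699 F [0.3 0.2 0.3]
```

View pics/i1.png

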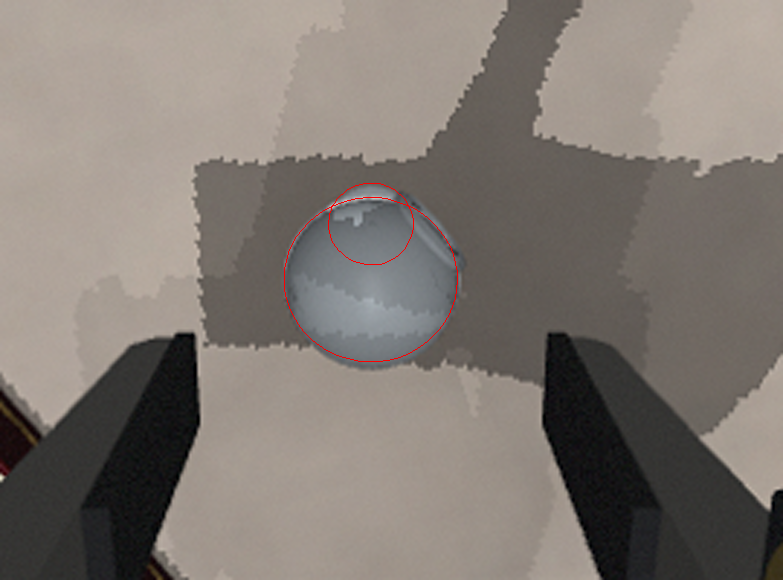

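Run:
```python
from h import *
yaw=tt+np.pi/2; S=np.array([.4305,-.1284])
movel([*S,.115-DZ],rot(yaw-.55),velocity=.05);hold(.1)
snap("wrist","i2")
movel([*S,.037-DZ],velocity=.08);st("down")
gripper_to(0);st("grip")
if get_grip_width()>.03:
    movel([*S,.16-DZ],velocity=.12);hold(.2);st("lift")
    c=loc(tb,tt,.04)+[.0003,.001]
    movel([*S,.19-DZ],velocity=.12)
    carry(c,.19,yaw)
    movel([*c,.09-DZ],velocity=.12);hold(.1);
    d=snap("wrist","i3");snap("scene","i5");p=np.array(get_tcp_pos())
    t=np.linspace(0,2*np.pi,60)
    im=cv2.resize(d["img"][130:330,150:420],None,fx=2.9,fy=2.9,interpolation=cv2.INTER_CUBIC)
    for cc,r,zz in ((p,.0225,.09+.019),(p,.0135,.053),(c,.021,.022)):
        q=(proj(d,np.c_[cc[0]+r*np.cos(t),cc[1]+r*np.sin(t),0*t+zz])-[150,130])*2.9+1
        cv2.polylines(im,[q.astype(int)],True,(0,0,255),1)
    cv2.imwrite("pics/i4.png",im)
```

```text
down t79.9 [ 0.431  -0.1287  0.0065] w0.0703 F [-0.7 -0.1  0. ]
grip t80.5 [ 0.4306 -0.1285  0.0062] w0.0422 F [-0.5  0.5  1. ]
lift t81.8 [ 0.4301 -0.1281  0.1283] w0.0423 F [-0.5  0.1 -1.5]
over t84.6 [0.5625 0.2939 0.1591] w0.0425 F [-0.3  0.  -0.2]
```

View pics/i2.png

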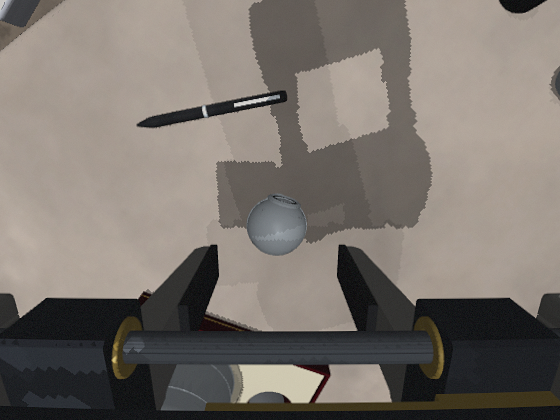

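View pics/i4.png

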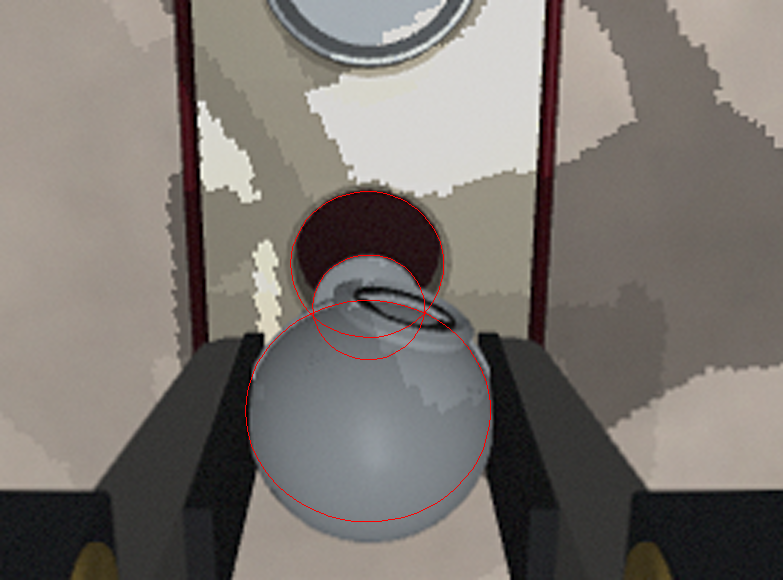

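View pics/i5.png

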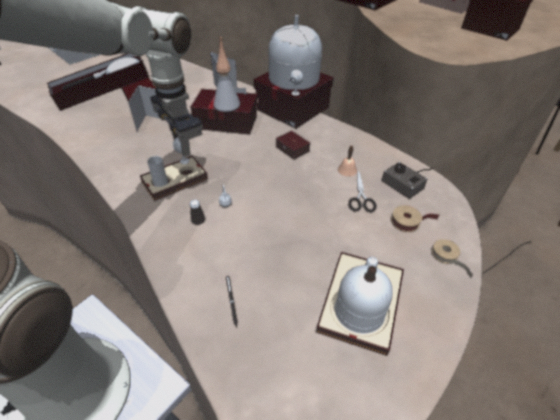

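Run:
```python
from h import *
c=loc(tb,tt,.04)+[.0003,.001]
z=lower(c,.050,.039,thr=2.5);st("x")
if z<.046:
    gripper_to(.062);st("rel");movel([*c,.18-DZ],velocity=.15)
    d=snap("wrist","i6")
    goto([.40,.22,.29-DZ],rot(-1.57)); st("")
    d=snap("wrist","i7");snap("scene","i8");snap("top","i9")
    t=np.linspace(0,2*np.pi,60)
    im=cv2.resize(d["img"][0:200,110:380],None,fx=2.9,fy=2.9,interpolation=cv2.INTER_CUBIC)
    for x,r,zz in ((-.04,.021,.006),(-.04,.021,.094),(.04,.0135,.006),(.04,.0225,.062)):
        cc=loc(tb,tt,x)
        q=(proj(d,np.c_[cc[0]+r*np.cos(t),cc[1]+r*np.sin(t),0*t+zz])-[110,0])*2.9+1
        cv2.polylines(im,[q.astype(int)],True,(0,0,255),1)
    cv2.imwrite("pics/i10.png",im)
```

```text
lowered z0.042 f0 -0.9 f 5.4
x t89.5 [0.5632 0.2944 0.0122] w0.0425 F [-2.1 -0.2  5.5]
rel t90.0 [0.5623 0.2944 0.0108] w0.0619 F [-0.5  0.1  1.1]
 t93.5 [0.4    0.22   0.2589] w0.0619 F [-1.1 -0.3 -0.3]
```

View pics/i10.png

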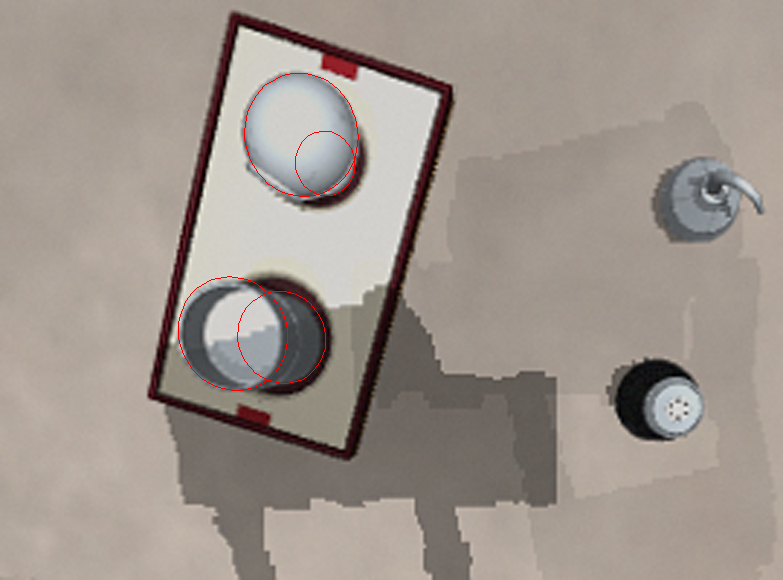

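View pics/i8.png

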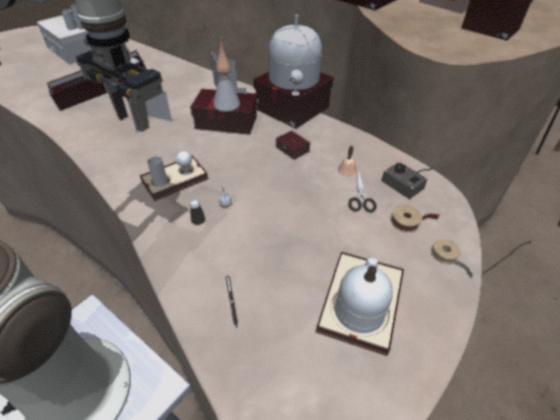

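View pics/i9.png

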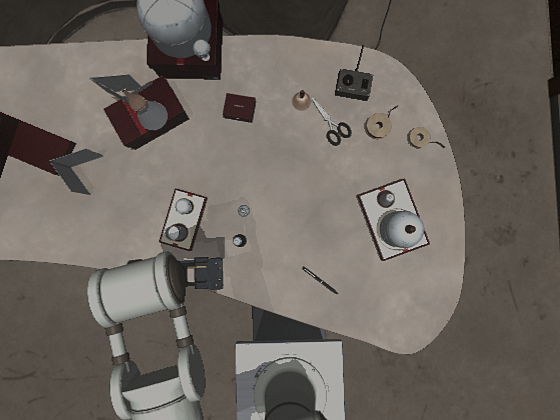

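Run:
```python
from h import *
goto([.40,-.25,.29-DZ],rot(-1.57)); hold(.3); st("")
d=snap("wrist","j1")
t=np.linspace(0,2*np.pi,60)
im=cv2.resize(d["img"][0:200,200:470],None,fx=2.9,fy=2.9,interpolation=cv2.INTER_CUBIC)
for x,r,zz in ((-.031,.0535,.016),(-.031,.009,.141),(-.031,.009,.163),(-.031,.061,.022),(.066,.0195,.006),(.066,.013,.07)):
    cc=loc(bb,ta,x)
    q=(proj(d,np.c_[cc[0]+r*np.cos(t),cc[1]+r*np.sin(t),0*t+zz])-[200,0])*2.9+1
    cv2.polylines(im,[q.astype(int)],True,(0,0,255),1)
cv2.imwrite("pics/j2.png",im)
```

```text
t95.6 [ 0.4003 -0.2496  0.259 ] w0.0619 F [ 0.3 -0.1 -0.1]
```

View pics/j2.png

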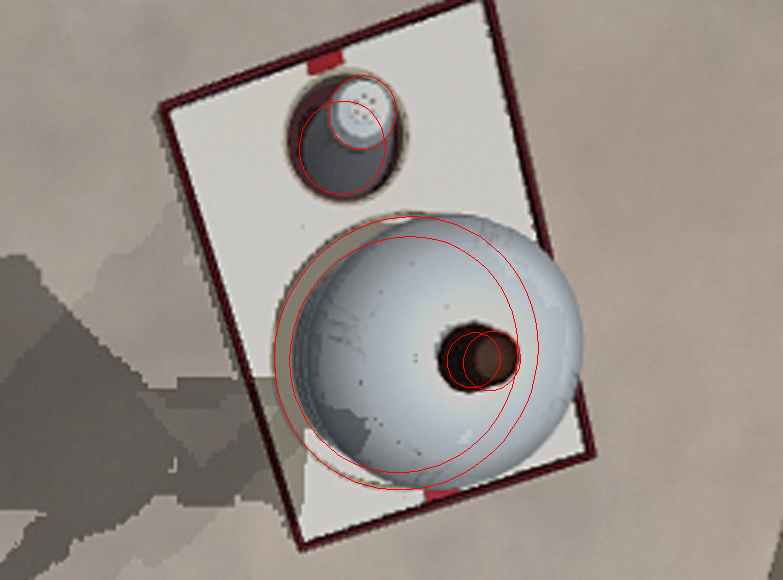

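Run:
```python
from h import *
print(get_clock(),get_wrist_force()); finish_job()
```

```text
95.675 [-0.47702476 -0.03628291 -0.13917759]
the job is handed in; nothing more can be done
```

Both gift sets are made up and the job was handed in at 95.7 s, inside the 128 s limit. All five pieces are in their wells or seat and released.

**Trouble on the way:** my first grasp of the egg cup closed on nothing. Two cameras showed the fingertips ending about 31 mm short of the reported TCP. I applied that offset from then on, and every later grasp held first time. The missed grasp left the cup where it was.

**Last checks:**
- **Seating:** each piece touched down within about 1 mm of the height I calculated for its floor or seat.
- **Position:** overlays on the wrist images put the egg cup, salt shaker, cover, steel cup and infuser within about 3 mm of centre and upright. The cover was the furthest off, by about 2.5 mm. The egg cup was last checked before the cover went over it.
- **Left alone:** I never touched the pepper shaker or the bird pourer, and the final top and scene pictures show both where they started.
- **Gripper:** it was clear of everything at hand-in, with wrist force about zero.

No check after that first miss failed or disagreed. `finish_job()` gives no verdict, so I can't confirm the judged result.

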